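Raise the hold-down arm and push the block home in the drilling fixture

TASK

Push the drilling fixture's counterweighted hold-down arm up past its balance point, steadily and without flinging it, so that it stays raised by itself. Then push the metal block along between the guide rails until it is fully home against the back stop, keeping it flat on the base. Leave the can, the cup and the hammer as they are, and finish with the robot clear of everything.

Things in the scene. Friction and masses are not known exactly. Their poses are not given: they have to be found in the camera images.
- fixture: Drilling fixture, bolted down: steel base 300 (x) x 160 (y) x 12 mm thick. Origin: centre of its underside, on the bench; x runs from its open front end (nearest the robot) to its hinge end, z up. Two guide rails 12 mm wide and 12 mm high stand on the base at y = +-38 mm from x = -140 to +25 mm: a 64 mm channel. Two hinge cheeks at x = 90, y = +-36 mm rise to 124 mm above the bench.
- clamp (a joint): Hold-down arm's hinge, rad, about the fixture's y: 0 = lowered, level, pointing to the fixture's -x; grows as the nose swings up and over to the upper stop at 1.75, just past upright. Below the balance point (about 0.9) it falls back to 0; beyond, it sinks slowly by itself to 1.75 and stays. Raising it at the nose takes 2 N, up to 5 N when moving (damped). Faster than 3 rad/s is flinging.
- clamp_nose (a point): Middle of the lower edge of the arm's free end, moving with it: 200 mm from the hinge axis, on the underside, 6 mm below the bar's mid plane, which holds the hinge axis; 99 mm above the bench when lowered. The arm is a grey flat bar 36 mm wide, 12 mm thick, widened to 60 mm over its last 50 mm.
- clamp_foot (a point): Centre of the underside of the rubber foot (26 mm diameter) on a 16 mm spindle that hangs from the arm 100 mm from the hinge, 57 mm below the bar's underside; 42 mm above the bench when lowered. It moves with the arm.
- hinge_axis (a point): Point on the hinge axis midway between the cheeks: x = 90 mm, y = 0 in the fixture's frame, 105 mm above the bench. The counterweight, a dark steel cylinder of 44 mm diameter, 56 mm long across the fixture, has its centre 55 mm behind and 45 mm above this point when the arm is lowered, and turns with the arm.
- back_stop (a point): Middle of the back stop's face at its foot: x = 25 mm, y = 0 in the fixture's frame, 12 mm above the bench, facing the fixture's -x. The stop is 88 mm wide and 30 mm high above the base; a 30 mm wide post on it carries the lowered arm.
- block: Loose pale metal block 80 (x) x 60 (y) x 20 mm high, 0.4 to 0.65 kg, two dark drilled holes in its top, flat on the base between the rails with 2 mm play each side, its x along the fixture's x. Origin: centre of its underside, 12 mm above the bench. Starts 25 to 50 mm short of the back stop; fully home its origin is at x = -15 mm in the fixture's frame. Sliding it takes 2 to 7 N.
- can: White can, 54 mm diameter, 150 mm high, standing beside the fixture; bystander. Origin: centre of its underside.
- bit_cup: Black plastic cup, 60 mm diameter, 85 mm high, standing beside the fixture; bystander. Origin: centre of its underside.
- hammer: Hammer lying on the bench beyond the can or the cup, along x of its frame, about 300 mm long; bystander. Origin: below the middle of the tool.
Not all that is in view belongs to the job. There is more than one size of the block; the job needs the largest.

How it is judged:
By the outcome, as a careful person would: the job done as asked, in the order asked, and still so for the second after the job is handed in, with the robot touching nothing.
It also fails if it takes over 42 s, if anything falls off the work surface, if the arm or the gripper's body presses on something with over 40 N, if the wrist force passes 120 N, or if a joint passes its speed limit or range.

ROBOT

A 6-joint arm with a two-finger parallel gripper is mounted at the origin on the work surface. World frame = base frame: x ahead of the robot, y to its left, z up, the work surface at z = 0. Lengths are in mm, angles in degrees, forces in N, time in s.
With the tool pointing down it reaches from about 300 to 850 mm from the base axis. Payload 5.4 kg.
Tool frame: the origin (TCP) lies between the finger pads; the fingertips stand bot.finger_overhang ahead of it and the grasp point (between the pads) is the TCP (bot.finger_overhang is the distance from the TCP to the fingertips, in mm); z points along the fingers, y is the line along which they close (so a half turn about z gives the same grasp; the last joint's range is limited). The gripper opens to 85 mm and grips with 20 to 120 N. Pads are 22 mm wide; open, the fingers measure 114 mm over their backs; the gripper's body (76 mm by 85 mm) begins 54 mm behind the grasp point. The pads swing forward as they close: fully open they stand 13 mm farther back than shut.
Start: joints at [-84.402, 9.076, 91.501, -0, 79.423, -12.038], TCP at [174.18, -547.967, 250.299] pointing down, gripper open.
Joint ranges: [-166.64, 166.64], [-54.1, 131.32], [10.49, 154.53], [-73.88, 253.88], [9.74, 151.15], [-171.62, 171.62]. Speed limits (degrees/s): [147.25, 147.25, 180, 180, 180, 180].

INTERFACE

Orientations are given as a 3x3 rotation matrix whose columns are the frame's x, y, z axes.
In Python, from cell import bot, get_image, camera_model, hand_in, spotter gives the robot as it stands.
- The arm moves only by the tool carry_out, never from a script. Its argument "targets" is a list of rows, each a list of 7 numbers: the shift along the tool's x, y, z scaled (see below), then the turn, a rotation vector about the tool's x, y, z scaled (see below), then the closure, from 0 (fully open) to 1 (shut). A call has 1 to 8 rows; each row shifts and turns the commanded pose from where the row before left it, along the tool's axes as they then stand; what a row does not reach is not made up. The controller multiplies each number of a shift by 0.03 m and each number of a turn by 5 degrees. A row lasts 1/10 s, in which the tool goes at most 50 mm and 8.59 degrees, less where a joint would pass 70% of its speed; a pose out of reach is approached as far as the arm can. A call with a number of a shift or a turn outside -1 to 1 is refused whole. A call with a gripper value outside its range is refused whole. The fingers move at their own pace and stop on an object; "grip_force" is the grip in N (left out, the last holds). Time passes only in rows, so rows that do not move let the fingers close. It gives the time, the measured TCP pose, the force, the opening and the grip force at its end, in the units of the state.
- bot.state(): the state, without advancing time (a new reading comes with each control period).
- get_image(name): name is "side" or "top"; returns the picture (384x512x3 uint8, red, green, blue); there is no depth.
- camera_model(name): a dict with "K" (3x3 intrinsics, pixels), "view" (4x4, takes a point from world to camera coordinates). Camera axes: x right, y up, looking along -z (the intrinsics and any distortion apply to the point x, -y, -z); pixel columns grow to the right and rows downward; lengths in mm; the calibration is good to about 2 mm. A picture is of the moment at which its call begins. camera_model takes no time and is no camera call.
- hand_in(): hands the job in; it is judged then, once.
Trained networks look in the newest picture that a camera, given by its name, has taken for a name from the list of things; names that differ only in an ending like _2 or _b are one class to them, and where a whole thing is asked for, a point or a joint stands for the part that bears it (a point fixed in the world has none). Each returns a list of dicts, best first, with "conf" (0 to 1); they miss things now and then, are a little off and sometimes report something else, mostly with a low value. They report only what shows in the picture. A call takes as long as a camera call. They do not tell look-alikes from the thing itself.
- spotter.find_in(camera, label): "at" ([column, row] in pixels, amid what is visible of it).
- spotter.trace(camera, label): "mask" (384x512 bool, what is visible of it) and "at" ([column, row] in pixels, amid what is visible of it).
- spotter.spot_point(camera, label): "at" ([column, row] in pixels: a listed point, or the origin of a listed thing).
The state is a dict: "t": time; "joints": joint angles; "qd": joint speeds; "effort": joint torques, N m; "eef_pos": TCP position; "tcp_rot": TCP orientation; "contact_force": force on the tool from outside, world axes, zero at the start; "moment": the same for the moment, N m; "gripper_width": finger opening in mm; "gripper_force": force on a finger pad.
Only numpy, scipy, OpenCV 4.12 (cv2) and the standard library are available. Lean on these libraries where they do the work, as an engineer would, in place of code of your own. Each camera call takes 0.05 s, during which the arm holds its last target. There are 200 camera calls.

## Working session

There is one attempt and no reset: what is moved stays moved. The work goes in short steps, Python scripts to look and compute and a tool call to move; the robot and the scene stay as the last step left them, time stands still between calls to the robot, and variables do not carry over. Pictures are saved under pics/ and viewed, at most 10 in all, crops included, and the job is handed in when it is done.

Besides the shell and the picture viewer there is one more tool, called after "Call:" by a JSON object that holds its "fn" and its "kwargs", one argument or row to a line. carry_out: Moves the arm, as the interface text tells. Its arguments: {"type":"object","properties":{"targets":{"type":"array","items":{"type":"array","items":{"type":"number","minimum":-1,"maximum":1}}},"grip_force":{"type":"number"}},"required":["targets"]}

```bash
mkdir -p pics
cat > h.py <<'E'
from cell import bot,get_image,camera_model,hand_in,spotter
import numpy as np,cv2
def ray(cam,px):
    m=camera_model(cam);K=np.array(m['K']);V=np.array(m['view'])
    d=np.linalg.inv(K)@[px[0],px[1],1];d=np.array([d[0],-d[1],-d[2]])
    R=V[:3,:3];return -R.T@V[:3,3],R.T@d
def atz(cam,px,z):
    o,d=ray(cam,px);return o+d*(z-o[2])/d[2]
def proj(cam,p):
    m=camera_model(cam);K=np.array(m['K']);V=np.array(m['view'])
    c=V[:3,:3]@p+V[:3,3];q=K@[c[0],-c[1],-c[2]];return q[:2]/q[2]
def tri(a,b):
    o1,d1=ray('side',a);o2,d2=ray('top',b)
    s=np.linalg.lstsq(np.c_[d1,-d2],o2-o1,rcond=None)[0]
    p,q=o1+s[0]*d1,o2+s[1]*d2;return (p+q)/2,np.linalg.norm(p-q)
def tool():
    s=bot.state();return s['t'],np.round(s['eef_pos'],1),np.round(s['contact_force'],1)
E
python3 - <<'E'
from h import *
np.set_printoptions(precision=1,suppress=True)
a,b=get_image('side'),get_image('top')
cv2.imwrite('pics/both.png',cv2.resize(np.vstack([a,b])[:,:,::-1],None,fx=.78,fy=.78) if 0 else a[:,:,::-1]);cv2.imwrite('pics/top.png',b[:,:,::-1])
print(camera_model('side').keys(), bot.finger_overhang,bot.state()['tcp_rot'])
for c in('side','top'):
  print(c,-np.array(camera_model(c)['view'])[:3,:3].T@np.array(camera_model(c)['view'])[:3,3])
  for l in['fixture','clamp_nose','hinge_axis','back_stop','block','can','bit_cup','hammer','clamp_foot']:
    print(l,[(np.round(r['at'],1),round(r['conf'],2)) for r in spotter.spot_point(c,l)[:4]])
E
```

```text
dict_keys(['K', 'view']) 19.0 [[ 1.   0.3 -0. ]
 [ 0.3 -1.   0. ]
 [ 0.  -0.  -1. ]]
side [111.8 815.5 884. ]
fixture [(array([267.1, 178.1]), 0.65)]
clamp_nose [(array([292.3, 174.2]), 0.84)]
hinge_axis [(array([248.2, 131.1]), 0.94)]
back_stop [(array([259.2, 170.7]), 0.98)]
block [(array([327.8, 222. ]), 0.8), (array([247.8, 230.1]), 0.65), (array([279., 188.]), 0.58)]
can [(array([215.6, 193.7]), 0.9)]
bit_cup [(array([331.5, 170.8]), 0.59)]
hammer [(array([194., 246.]), 0.73), (array([269.6, 169.9]), 0.27)]
clamp_foot [(array([270.9, 169.9]), 0.86)]
top [ 422.1   97.7 1105.1]
fixture [(array([294.1, 184.2]), 0.77)]
clamp_nose [(array([282.9, 223.4]), 0.73)]
hinge_axis [(array([312.1, 140.1]), 0.72)]
back_stop [(array([299.3, 173.6]), 0.61)]
block [(array([275.3, 278.3]), 0.81), (array([212. , 212.1]), 0.55), (array([283.9, 208. ]), 0.48)]
can [(array([235.9, 158.1]), 0.87)]
bit_cup [(array([351.8, 247.3]), 0.58)]
hammer [(array([169.4, 178.8]), 0.61), (array([295.4, 182.9]), 0.45)]
clamp_foot []
```

View pics/both.png

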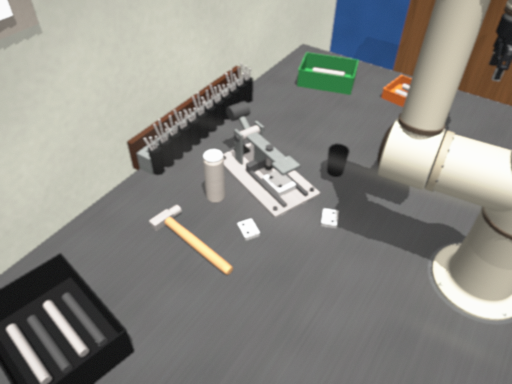

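View pics/top.png

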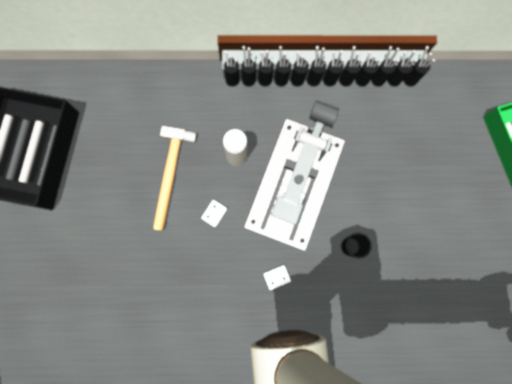

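The side view shows the fixture around (270,175). There are three pale blocks: two loose on the bench at (330,217) and (248,229), and one between the rails at (279,188) under the arm. The one in the channel fits the description. Next I'll fit the fixture pose and confirm with a crop.

Run:
```python
from h import *
from scipy.optimize import least_squares
np.set_printoptions(precision=1,suppress=True)
a,b=get_image('side'),get_image('top')
P={'clamp_nose':(-110,0,99),'hinge_axis':(90,0,105),'back_stop':(25,0,12),'fixture':(0,0,0)}
obs=[('side','clamp_nose',(292.3,174.2)),('side','hinge_axis',(248.2,131.1)),('side','back_stop',(259.2,170.7)),('side','fixture',(267.1,178.1)),
('top','clamp_nose',(282.9,223.4)),('top','hinge_axis',(312.1,140.1)),('top','back_stop',(299.3,173.6)),('top','fixture',(294.1,184.2))]
def W(v,p):
    c,s=np.cos(v[2]),np.sin(v[2]);return np.array([v[0]+c*p[0]-s*p[1],v[1]+s*p[0]+c*p[1],p[2]])
cs=[(-150,80,12),(150,80,12),(150,-80,12),(-150,-80,12)]
top=[(246,228),(288,120),(344,140),(303,250)]
f=lambda v:np.r_[np.ravel([proj(c,W(v,P[l]))-q for c,l,q in obs]),np.ravel([proj('top',W(v,k))-q for k,q in zip(cs,top)])]
x0=atz('top',(294,184),0)
r=least_squares(f,[x0[0],x0[1],-.3],loss='soft_l1');v=r.x
print('fix',v,np.degrees(v[2]));print(f(v).reshape(-1,2))
np.save('fix.npy',v)
bl=atz('side',(279,188),12),atz('top',(283.9,208),12);c,s=np.cos(v[2]),np.sin(v[2])
for q in bl:
  d=q[:2]-v[:2];print('block',q,[c*d[0]+s*d[1],-s*d[0]+c*d[1]])
for l,x,y,h in(('can',(215.6,193.7),(235.9,158.1),0),('cup',(331.5,170.8),(351.8,247.3),0)):
  for cam,px in(('side',x),('top',y)):
    q=atz(cam,px,h);d=q[:2]-v[:2];print(l,q,[c*d[0]+s*d[1],-s*d[0]+c*d[1]])
for n in P:print(n,W(v,P[n]))
def ov(im,cam):
    im=im[:,:,::-1].copy();im=cv2.resize(im,None,fx=4,fy=4,interpolation=cv2.INTER_CUBIC)
    for p in cs+[(25,32,12),(25,-32,12),(-140,32,24),(-140,-32,24),(-110,0,99),(90,0,105)]:
        cv2.circle(im,tuple(int(t) for t in proj(cam,W(v,p))*4+2),3,(0,0,255),-1)
    return im
A=ov(a,'side')[480:480+400,840:840+480];A=ov(a,'side')[400:400+520,860:860+420];B=ov(b,'top')[460:460+560,960:960+440]
A=cv2.copyMakeBorder(A,0,40,0,0,cv2.BORDER_CONSTANT)
cv2.imwrite('pics/c.png',cv2.resize(np.hstack([A,B]),(800,521)))
```

```text
fix [615.8 -25.5  -0.4] -21.0542006993506
[[ 0.1 -2.8]
 [ 1.4  1.4]
 [ 2.7 -2.1]
 [-0.3 -1.9]
 [-0.2 -2.7]
 [ 0.1  0.9]
 [-1.1  0.5]
 [ 0.2 -0.2]
 [-1.9 -0.5]
 [-2.5 -1.1]
 [-0.1  0.4]
 [ 1.7  0.5]]
block [553.2   8.7  12. ] [np.float64(-70.65277425823297), np.float64(9.36511217590839)]
block [552.8   3.3  12. ] [np.float64(-69.11181393226154), np.float64(4.213514299163659)]
can [696.  119.4   0. ] [np.float64(22.760753673990962), np.float64(164.01759213292803)]
can [683.9 123.7   0. ] [np.float64(10.016117966861017), np.float64(163.64357420339059)]
cup [ 467.7 -156.2    0. ] [np.float64(-91.28391944812724), np.float64(-175.20144994026413)]
cup [ 454.6 -166.     0. ] [np.float64(-99.90078915249055), np.float64(-189.0484789421673)]
clamp_nose [513.1  14.1  99. ]
hinge_axis [699.8 -57.8 105. ]
back_stop [639.1 -34.4  12. ]
fixture [615.8 -25.5   0. ]
```

View pics/c.png

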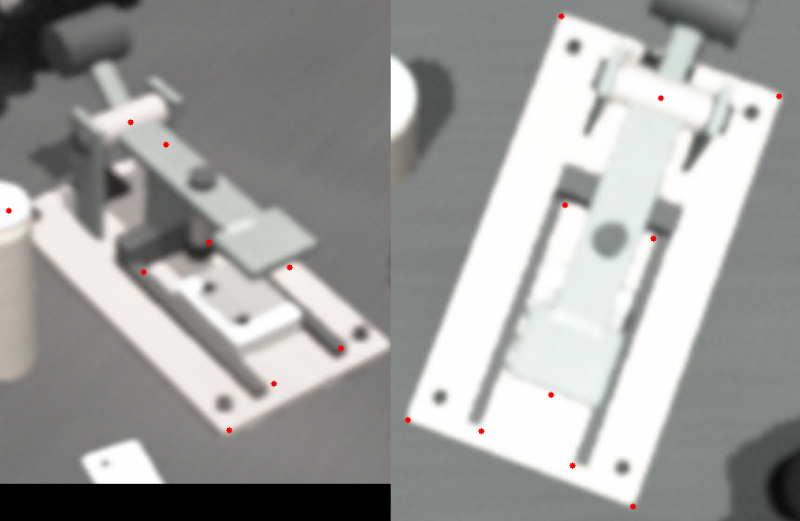

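The crop confirms it. The block in the channel, its front edge at crop (270,330), is the large one. The two loose blocks on the bench are smaller. The fitted fixture corners match the picture to a few mm. Pose is (616,-25) with a yaw of about -21°.

Plan: use shut fingers pitched about 45° forward, push up under the nose following its arc, then point the tool down and push the block.

```bash
cat >> h.py <<'E'
from scipy.spatial.transform import Rotation as Ro
V=np.load('fix.npy')
def F(x,y,z):
    c,s=np.cos(V[2]),np.sin(V[2]);return np.array([V[0]+c*x-s*y,V[1]+s*x+c*y,z])
def fromW(p):
    c,s=np.cos(V[2]),np.sin(V[2]);d=np.array(p)[:2]-V[:2];return np.round([c*d[0]+s*d[1],-s*d[0]+c*d[1],p[2]],1)
def RT(pitch): # tool y along fixture x, z down, tilted forward by pitch deg
    return Ro.from_euler('z',V[2])*Ro.from_matrix(np.array([[0,1,0],[1,0,0],[0,0,-1]]).T)*Ro.from_euler('x',-pitch,degrees=True)
def plan(wps,start=None):
    s=bot.state();p=np.array(s['eef_pos']);R=Ro.from_matrix(np.array(s['tcp_rot']))
    if start:p,R=start
    i=0
    for q,Q,n in wps:
        dv=(R.inv()*Q).as_rotvec(degrees=True);p0,R0=p.copy(),R
        for k in range(1,n+1):
            pt=p0+(q-p0)*k/n;Rt=R0*Ro.from_rotvec(dv*k/n,degrees=True)
            a=np.round(R.inv().apply(pt-p)/30,2);b=np.round((R.inv()*Rt).as_rotvec(degrees=True)/5,2)
            p=p+R.apply(a*30);R=R*Ro.from_rotvec(b*5,degrees=True)
            print('['+','.join('%g'%(t+0) for t in [*a,*b,1])+'],'+('' if max(abs(np.r_[a,b]))<=1 else '  OVER'))
            i+=1
            if i%8==0:print()
E
python3 - <<'E'
from h import *
plan([(F(-200,0,250),RT(0),24),(F(-200,0,200),RT(45),10)])
print(F(-200,0,200))
E
```

```text
[0.59,-0.68,0,0,0,-0.43,1],
[0.61,-0.66,0,0,0,-0.43,1],
[0.64,-0.63,0,0,0,-0.42,1],
[0.66,-0.61,0,0,0,-0.43,1],
[0.68,-0.58,0,0,0,-0.43,1],
[0.7,-0.56,0,0,0,-0.43,1],
[0.73,-0.53,0,0,0,-0.42,1],
[0.74,-0.51,0,0,0,-0.43,1],

[0.76,-0.48,0,0,0,-0.43,1],
[0.78,-0.44,0,0,0,-0.43,1],
[0.79,-0.42,0,0,0,-0.42,1],
[0.81,-0.39,0.01,0,0,-0.43,1],
[0.83,-0.36,0,0,0,-0.43,1],
[0.83,-0.33,0,0,0,-0.43,1],
[0.85,-0.29,0,0,0,-0.42,1],
[0.86,-0.26,0,0,0,-0.43,1],

[0.87,-0.24,0,0,0,-0.43,1],
[0.88,-0.2,0,0,0,-0.43,1],
[0.88,-0.16,0,0,0,-0.42,1],
[0.89,-0.14,0,0,0,-0.43,1],
[0.89,-0.1,0,0,0,-0.43,1],
[0.89,-0.06,0,0,0,-0.43,1],
[0.9,-0.03,0,0,0,-0.42,1],
[0.9,0,0,0,0,-0.43,1],

[0,0,0.17,-0.9,0,0,1],
[0,-0.01,0.16,-0.9,0,0,1],
[0,-0.03,0.17,-0.9,0,0,1],
[0,-0.04,0.16,-0.9,0,0,1],
[0,-0.05,0.16,-0.9,0,0,1],
[0,-0.07,0.15,-0.9,0,0,1],
[0,-0.07,0.15,-0.9,0,0,1],
[0,-0.09,0.14,-0.9,0,0,1],

[0,-0.1,0.14,-0.9,0,0,1],
[0,-0.11,0.12,-0.9,0,0,1],
[429.14191932  46.39114635 200.        ]
```

Call:
{"fn": "carry_out", "kwargs": {
  "targets": [
    [0.59,-0.68,0,0,0,-0.43,1],
    [0.61,-0.66,0,0,0,-0.43,1],
    [0.64,-0.63,0,0,0,-0.42,1],
    [0.66,-0.61,0,0,0,-0.43,1],
    [0.68,-0.58,0,0,0,-0.43,1],
    [0.7,-0.56,0,0,0,-0.43,1],
    [0.73,-0.53,0,0,0,-0.42,1],
    [0.74,-0.51,0,0,0,-0.43,1]
  ]
}}

```text
t: 1.9
eef_pos: [259.5, -348.8, 250.4]
tcp_rot: [[0.821, 0.571, 0.0], [0.571, -0.821, -0.0], [-0.0, 0.0, -1.0]]
contact_force: [0.4, 0.5, 0.1]
gripper_width: 0.3
gripper_force: 0.0
```

Call:
{"fn": "carry_out", "kwargs": {
  "targets": [
    [0.76,-0.48,0,0,0,-0.43,1],
    [0.78,-0.44,0,0,0,-0.43,1],
    [0.79,-0.42,0,0,0,-0.42,1],
    [0.81,-0.39,0,0,0,-0.43,1],
    [0.83,-0.36,0,0,0,-0.43,1],
    [0.83,-0.33,0,0,0,-0.43,1],
    [0.85,-0.29,0,0,0,-0.42,1],
    [0.86,-0.26,0,0,0,-0.43,1]
  ]
}}

```text
t: 2.7
eef_pos: [344.6, -150.9, 250.5]
tcp_rot: [[0.617, 0.787, 0.001], [0.787, -0.617, -0.0], [0.0, 0.001, -1.0]]
contact_force: [0.8, -0.4, -0.6]
gripper_width: 0.2
gripper_force: 0.0
```

Call:
{"fn": "carry_out", "kwargs": {
  "targets": [
    [0.87,-0.24,0,0,0,-0.43,1],
    [0.88,-0.2,0,0,0,-0.43,1],
    [0.88,-0.16,0,0,0,-0.42,1],
    [0.89,-0.14,0,0,0,-0.43,1],
    [0.89,-0.1,0,0,0,-0.43,1],
    [0.89,-0.06,0,0,0,-0.43,1],
    [0.9,-0.03,0,0,0,-0.42,1],
    [0.9,0,0,0,0,-0.43,1]
  ]
}}

```text
t: 3.5
eef_pos: [429.6, 47.5, 250.5]
tcp_rot: [[0.358, 0.934, 0.0], [0.934, -0.358, -0.0], [0.0, 0.001, -1.0]]
contact_force: [-0.3, 0.1, 0.3]
gripper_width: -0.1
gripper_force: 0.0
```

Call:
{"fn": "carry_out", "kwargs": {
  "targets": [
    [0,0,0.17,-0.9,0,0,1],
    [0,-0.01,0.16,-0.9,0,0,1],
    [0,-0.03,0.17,-0.9,0,0,1],
    [0,-0.04,0.16,-0.9,0,0,1],
    [0,-0.05,0.16,-0.9,0,0,1],
    [0,-0.07,0.15,-0.9,0,0,1],
    [0,-0.07,0.15,-0.9,0,0,1],
    [0,-0.09,0.14,-0.9,0,0,1]
  ]
}}

```text
t: 4.3
eef_pos: [429.2, 46.4, 210.6]
tcp_rot: [[0.359, 0.753, 0.552], [0.933, -0.29, -0.212], [0.001, 0.591, -0.807]]
contact_force: [0.2, 0.1, -0.5]
gripper_width: -0.2
gripper_force: 0.0
```

Call:
{"fn": "carry_out", "kwargs": {
  "targets": [
    [0,-0.1,0.14,-0.9,0,0,1],
    [0,-0.11,0.12,-0.9,0,0,1]
  ]
}}

```text
t: 4.5
eef_pos: [429.0, 46.6, 200.5]
tcp_rot: [[0.359, 0.657, 0.663], [0.933, -0.253, -0.254], [0.001, 0.71, -0.704]]
contact_force: [-0.8, -0.7, 0.1]
gripper_width: -0.4
gripper_force: 0.0
```

```bash
cat >> h.py <<'E'
def nose(t,off=(-6,-14)):
    return F(90-200*np.cos(t)-6*np.sin(t)+off[0],0,105+200*np.sin(t)-6*np.cos(t)+off[1])
E
python3 - <<'E'
from h import *
R=RT(45)
plan([(F(-160,0,70),R,6),(F(-127,0,70),R,2)]);print()
plan([(nose(0),R,2)]+[(nose(t),R,1) for t in np.arange(.05,1.21,.05)],start=(F(-127,0,70),R))
E
```

```text
[0,-0.36,0.67,0.01,0,0,1],
[0,-0.35,0.67,0,0,0,1],
[0,-0.36,0.67,0.01,0,0,1],
[-0.01,-0.36,0.67,0.01,-0.01,0,1],
[0,-0.35,0.67,0.01,0,0,1],
[0,-0.36,0.67,0,0,-0.01,1],
[0,0.39,0.39,0,0,0,1],
[0,0.39,0.39,0,0,0,1],


[0,0.31,-0.05,0,0,0,1],
[0,0.3,-0.04,0,0,0,1],
[0,0.24,-0.24,0,0,0,1],
[0,0.24,-0.23,0,0,0,1],
[0,0.26,-0.21,0,0,0,1],
[0,0.27,-0.2,0,0,0,1],
[0,0.28,-0.18,0,0,0,1],
[0,0.28,-0.17,0,0,0,1],

[0,0.3,-0.16,0,0,0,1],
[0,0.3,-0.14,0,0,0,1],
[0,0.31,-0.13,0,0,0,1],
[0,0.31,-0.11,0,0,0,1],
[0,0.32,-0.1,0,0,0,1],
[0,0.32,-0.08,0,0,0,1],
[0,0.33,-0.06,0,0,0,1],
[0,0.33,-0.05,0,0,0,1],

[0,0.33,-0.03,0,0,0,1],
[0,0.34,-0.01,0,0,0,1],
[0,0.33,0,0,0,0,1],
[0,0.33,0.02,0,0,0,1],
[0,0.33,0.04,0,0,0,1],
[0,0.33,0.05,0,0,0,1],
[0,0.33,0.07,0,0,0,1],
[0,0.32,0.09,0,0,0,1],

[0,0.32,0.1,0,0,0,1],
[0,0.31,0.12,0,0,0,1],
```

Call:
{"fn": "carry_out", "kwargs": {
  "targets": [
    [0,-0.36,0.67,0,0,0,1],
    [0,-0.36,0.67,0,0,0,1],
    [0,-0.36,0.67,0,0,0,1],
    [0,-0.36,0.67,0,0,0,1],
    [0,-0.36,0.67,0,0,0,1],
    [0,-0.36,0.67,0,0,0,1],
    [0,0.39,0.39,0,0,0,1],
    [0,0.39,0.39,0,0,0,1]
  ]
}}

```text
t: 5.3
eef_pos: [493.6, 18.7, 83.3]
tcp_rot: [[0.36, 0.668, 0.651], [0.933, -0.257, -0.251], [-0.0, 0.698, -0.716]]
contact_force: [0.4, 1.0, 0.2]
gripper_width: 0.1
gripper_force: 0.0
```

Run:
```python
from h import *
print(tool(),fromW(bot.state()['eef_pos']),bot.state()['joints'])
A=get_image('side')[80:220,190:360,::-1]
cv2.imwrite('pics/d.png',cv2.resize(A,None,fx=4,fy=4,interpolation=cv2.INTER_CUBIC))
```

```text
(5.3, array([493.6,  18.7,  83.3]), array([0.4, 1. , 0.2])) [-129.9   -2.7   83.3] [ -5.53577077  -6.84629137 140.46165251 -73.80920257  11.24617875
  84.76843502]
```

View pics/d.png

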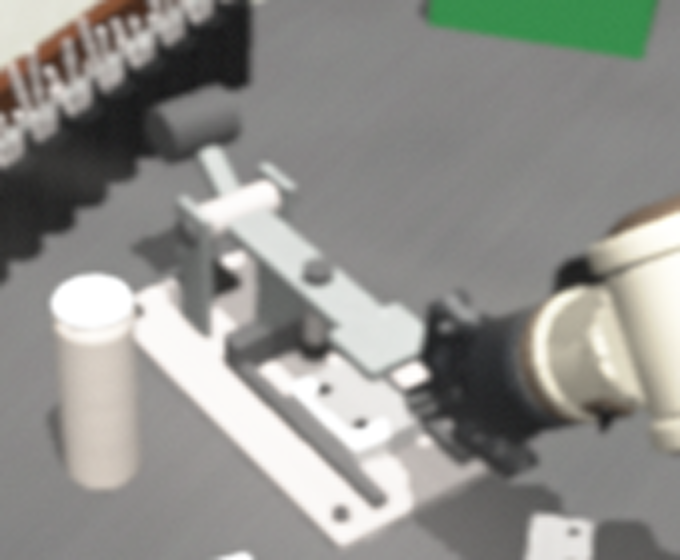

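The arm is still lowered and nothing is touching. The fingers are just in front of the nose at crop (410,375). Joints 4 and 5 are at their limits, so I'll back off and use a 30° pitch instead.

Run:
```python
from h import *
R=RT(30)
plan([(F(-165,0,95),R,4),(F(-145,0,76),R,2)])
```

```text
[0.02,-0.17,-0.28,0.72,0,0,1],
[0.02,-0.19,-0.27,0.73,0,-0.01,1],
[0.02,-0.2,-0.26,0.72,0,0,1],
[0.02,-0.22,-0.24,0.73,0,-0.01,1],
[0,0.13,0.44,0,0,0,1],
[0,0.13,0.44,0,0,0,1],
```

Call:
{"fn": "carry_out", "kwargs": {
  "targets": [
    [0.02,-0.17,-0.28,0.72,0,0,1],
    [0.02,-0.19,-0.27,0.73,0,-0.01,1],
    [0.02,-0.2,-0.26,0.72,0,0,1],
    [0.02,-0.22,-0.24,0.73,0,-0.01,1],
    [0,0.13,0.44,0,0,0,1],
    [0,0.13,0.44,0,0,0,1]
  ]
}}

```text
t: 5.95
eef_pos: [489.0, 17.8, 74.1]
tcp_rot: [[0.37, 0.769, 0.522], [0.929, -0.299, -0.217], [-0.011, 0.565, -0.825]]
contact_force: [0.2, 0.1, 0.7]
gripper_width: 0.1
gripper_force: 0.0
```

Run:
```python
from h import *
s=bot.state();print(tool(),fromW(s['eef_pos']),s['joints'],(Ro.from_matrix(np.array(s['tcp_rot'])).inv()*RT(30)).as_rotvec(degrees=True))
R=RT(30);o=(-10.6,-9.6)
plan([(nose(0,o),R,4)]+[(nose(t,o),R,1) for t in np.arange(.05,1.21,.05)])
```

```text
(5.95, array([489. ,  17.8,  74.1]), array([0.2, 0.1, 0.7])) [-133.8   -5.2   74.1] [ -6.83606244  -5.66086338 135.85579294 -28.86852704  18.5762224
  39.60822058] [ 4.41663803  0.87925926 -0.21800977]
[0.04,0.16,-0.04,0.22,0.04,-0.01,1],
[0.05,0.16,-0.05,0.22,0.05,-0.01,1],
[0.04,0.17,-0.05,0.22,0.04,-0.01,1],
[0.04,0.16,-0.05,0.22,0.05,-0.01,1],
[0,0.16,-0.29,0,0,0,1],
[0,0.18,-0.28,0,0,0,1],
[0,0.19,-0.27,0,0,0,1],
[0,0.21,-0.26,0,0,0,1],

[0,0.22,-0.25,0,0,0,1],
[0,0.23,-0.24,0,0,0,1],
[0,0.25,-0.23,0,0,0,1],
[0,0.25,-0.22,0,0,0,1],
[0,0.27,-0.2,0,0,0,1],
[0,0.27,-0.19,0,0,0,1],
[0,0.28,-0.17,0,0,0,1],
[0,0.3,-0.16,0,0,0,1],

[0.01,0.3,-0.15,0,0,0,1],
[0,0.3,-0.13,0,0,0,1],
[0,0.32,-0.11,0,0,0,1],
[0,0.32,-0.1,0,0,0,1],
[0,0.32,-0.09,0,0,0,1],
[0,0.32,-0.06,0,0,0,1],
[0,0.33,-0.05,0,0,0,1],
[0,0.34,-0.04,0,0,0,1],

[0,0.33,-0.02,0,0,0,1],
[0,0.33,0,0,0,0,1],
[0,0.34,0.02,0,0,0,1],
[0,0.33,0.03,0,0,0,1],
```

Call:
{"fn": "carry_out", "kwargs": {
  "targets": [
    [0.04,0.16,-0.04,0.22,0.04,0,1],
    [0.05,0.16,-0.05,0.22,0.05,0,1],
    [0.04,0.17,-0.05,0.22,0.04,0,1],
    [0.04,0.16,-0.05,0.22,0.05,0,1]
  ]
}}

```text
t: 6.35
eef_pos: [502.5, 17.8, 88.8]
tcp_rot: [[0.362, 0.808, 0.464], [0.932, -0.315, -0.179], [0.002, 0.498, -0.867]]
contact_force: [-0.5, -0.2, 0.4]
gripper_width: -0.1
gripper_force: 0.0
```

Run:
```python
from h import *
s=bot.state();print(tool(),fromW(s['eef_pos']),fromW(nose(0,(-10.6,-9.6))),s['joints'],(Ro.from_matrix(np.array(s['tcp_rot'])).inv()*RT(30)).as_rotvec(degrees=True))
A=get_image('side')[80:220,190:360,::-1]
cv2.imwrite('pics/e.png',cv2.resize(A,None,fx=4,fy=4,interpolation=cv2.INTER_CUBIC))
```

```text
(6.35, array([502.5,  17.8,  88.8]), array([-0.5, -0.2,  0.4])) [-121.3   -0.3   88.8] [-120.6    0.    89.4] [ -8.02031988  -5.13515329 131.32157847 -15.16276821  25.39369018
  25.30389662] [-0.16182435 -0.00233789 -0.19356612]
```

View pics/e.png

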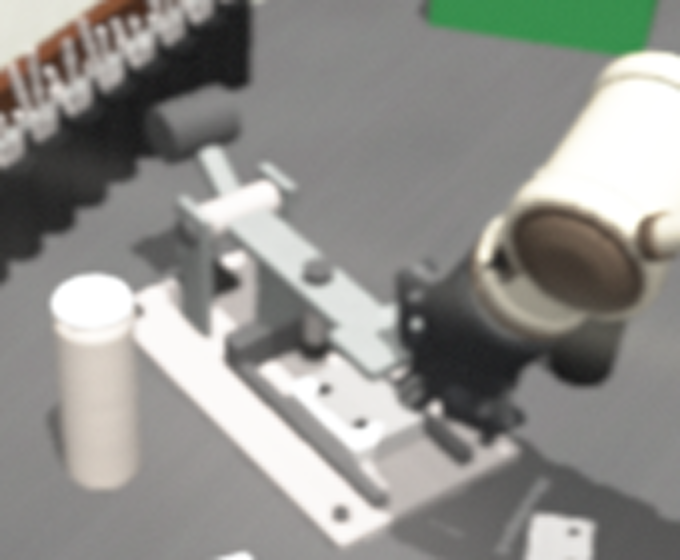

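Pose is as planned, with the fingers against the front of the nose underside and the knuckle clear above it. Raising it now.

Call:
{"fn": "carry_out", "kwargs": {
  "targets": [
    [0,0.2,0,0,0,0,1],
    [0,0.16,-0.29,0,0,0,1],
    [0,0.18,-0.28,0,0,0,1],
    [0,0.19,-0.27,0,0,0,1],
    [0,0.21,-0.26,0,0,0,1]
  ]
}}

```text
t: 6.9
eef_pos: [506.3, 15.6, 128.1]
tcp_rot: [[0.363, 0.812, 0.458], [0.932, -0.316, -0.178], [-0.0, 0.491, -0.871]]
contact_force: [-6.9, 3.4, -1.4]
gripper_width: 0.3
gripper_force: 3.6
```

Run:
```python
from h import *
s=bot.state();print(tool(),fromW(s['eef_pos']),fromW(nose(.2,(-10.6,-9.6))))
A=get_image('side')[80:220,190:360,::-1];print(spotter.spot_point('side','clamp_nose')[:1],[(t,proj('side',nose(t,(0,0)))) for t in (0,.1,.2,.3)])
```

```text
(6.9, array([506.3,  15.6, 128.1]), array([-6.9,  3.4, -1.4])) [-116.9   -1.   128.1] [-117.8    0.   129.3]
[{'at': [292.1, 161.4], 'conf': 0.88}] [(0, array([292.39050682, 171.40224984])), (0.1, array([292.8311817 , 165.63688678])), (0.2, array([292.79838988, 159.3714755 ])), (0.3, array([292.27732351, 152.67504101]))]
```

Contact is good and the nose is rising (about 0.2 rad). Continuing along the arc.

Call:
{"fn": "carry_out", "kwargs": {
  "targets": [
    [0,0.22,-0.25,0,0,0,1],
    [0,0.23,-0.24,0,0,0,1],
    [0,0.25,-0.23,0,0,0,1],
    [0,0.25,-0.22,0,0,0,1],
    [0,0.27,-0.2,0,0,0,1]
  ]
}}

```text
t: 7.5
eef_pos: [520.6, 10.1, 176.5]
tcp_rot: [[0.363, 0.812, 0.458], [0.932, -0.316, -0.178], [-0.0, 0.492, -0.871]]
contact_force: [-7.9, 2.5, 1.9]
gripper_width: -0.1
gripper_force: 3.3
```

Run:
```python
from h import *
s=bot.state();print(tool(),fromW(s['eef_pos']),fromW(nose(.45,(-10.6,-9.6))))
A=get_image('side')[80:220,190:360,::-1];print(spotter.spot_point('side','clamp_nose')[:1],[(t,proj('side',nose(t,(0,0)))) for t in (.3,.4,.5)])
cv2.imwrite('pics/f.png',cv2.resize(A,None,fx=4,fy=4,interpolation=cv2.INTER_CUBIC))
```

```text
(7.5, array([520.6,  10.1, 176.5]), array([-7.9,  2.5,  1.9])) [-101.6   -1.   176.5] [-103.3    0.   177. ]
[{'at': [289.7, 142.3], 'conf': 0.97}] [(0.3, array([292.27732351, 152.67504101])), (0.4, array([291.26113768, 145.62826783])), (0.5, array([289.75181001, 138.32231291]))]
```

View pics/f.png

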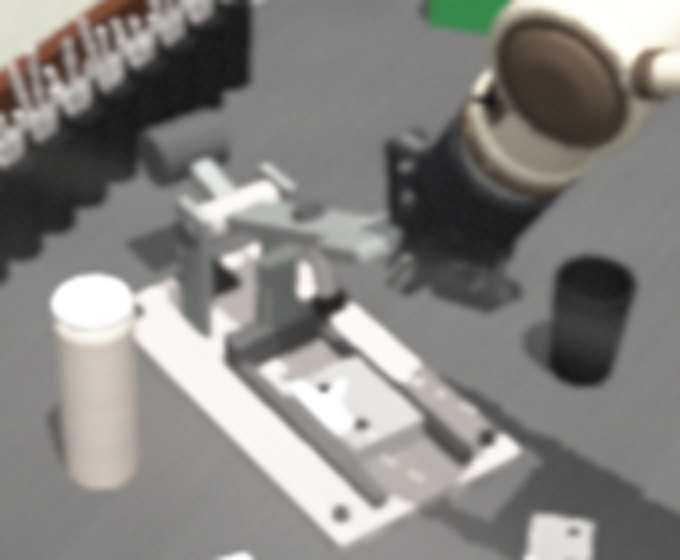

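The arm is at about 0.45 rad. The nose rests on the fingers near crop (390,240), the block is untouched and fully visible, and the forces are small. Continuing.

Call:
{"fn": "carry_out", "kwargs": {
  "targets": [
    [0,0.28,-0.2,0,0,0,1],
    [0,0.29,-0.19,0,0,0,1],
    [0,0.3,-0.18,0,0,0,1],
    [0,0.3,-0.17,0,0,0,1],
    [0,0.3,-0.15,0,0,0,1],
    [0,0.31,-0.13,0,0,0,1],
    [0,0.32,-0.11,0,0,0,1],
    [0,0.32,-0.1,0,0,0,1]
  ]
}}

```text
t: 8.4
eef_pos: [565.9, -7.2, 248.0]
tcp_rot: [[0.362, 0.808, 0.465], [0.932, -0.315, -0.179], [0.001, 0.499, -0.867]]
contact_force: [0.0, 1.3, -0.5]
gripper_width: 0.0
gripper_force: 0.3
```

Run:
```python
from h import *
s=bot.state();print(tool(),fromW(s['eef_pos']),fromW(nose(.85,(-10.6,-9.6))))
A=get_image('side');print(spotter.spot_point('side','clamp_nose')[:1],[(t,proj('side',nose(t,(0,0)))) for t in (.7,.8,.9,1)])
```

```text
(8.4, array([565.9,  -7.2, 248. ]), array([ 0. ,  1.3, -0.5])) [-53.1  -0.9 248. ] [-57.1   0.  241.7]
[{'at': [277.4, 112.1], 'conf': 0.59}] [(0.7, array([285.30892401, 123.33887272])), (0.8, array([282.42695706, 115.87788524])), (0.9, array([279.15434733, 108.58503879])), (1, array([275.53864965, 101.5689457 ]))]
```

Call:
{"fn": "carry_out", "kwargs": {
  "targets": [
    [0,0.32,-0.09,0,0,0,1],
    [0,0.32,-0.07,0,0,0,1],
    [0,0.33,-0.05,0,0,0,1],
    [0,0.33,-0.04,0,0,0,1],
    [0,0.33,-0.02,0,0,0,1],
    [0,0.33,0,0,0,0,1]
  ]
}}

```text
t: 9.1
eef_pos: [609.8, -24.4, 284.3]
tcp_rot: [[0.362, 0.808, 0.465], [0.932, -0.315, -0.179], [0.001, 0.499, -0.867]]
contact_force: [-1.2, -0.5, 0.2]
gripper_width: -0.2
gripper_force: 0.0
```

Run:
```python
from h import *
s=bot.state();print(tool(),fromW(s['eef_pos']))
A=get_image('side');print(spotter.spot_point('side','clamp_nose')[:1],[(t,proj('side',nose(t,(0,0)))) for t in (1,1.1,1.2,1.4,1.75)])
cv2.imwrite('pics/g.png',cv2.resize(A[60:220,190:360,::-1],None,fx=3.7,fy=3.7,interpolation=cv2.INTER_CUBIC))
bl=[(F(x,0,12)) for x in(-60,-15)]
plan([(F(-110,0,230),RT(15),6),(F(-150,0,150),RT(0),6),(F(-140,0,60),RT(0),4)])
```

```text
(9.1, array([609.8, -24.4, 284.3]), array([-1.2, -0.5,  0.2])) [ -6.   -1.1 284.3]
[{'at': [266.9, 91.3], 'conf': 0.58}] [(1, array([275.53864965, 101.5689457 ])), (1.1, array([271.6341642 ,  94.93280827])), (1.2, array([267.50037086,  88.77155702])), (1.4, array([258.7980917 ,  78.19773098])), (1.75, array([243.49574985,  66.45759015]))]
[0,-0.66,-0.03,0.5,0,-0.01,1],
[0.01,-0.65,0.01,0.5,0,0,1],
[0,-0.66,0.03,0.5,0,-0.01,1],
[0.01,-0.65,0.05,0.5,0,-0.01,1],
[0,-0.65,0.09,0.5,0,-0.01,1],
[0.01,-0.65,0.12,0.5,0,0,1],
[0,-0.33,0.37,0.5,0,0,1],
[0,-0.31,0.39,0.5,0,0,1],

[0,-0.3,0.4,0.5,0,0,1],
[0,-0.28,0.41,0.5,0,0,1],
[0,-0.26,0.42,0.5,0,0,1],
[0,-0.24,0.43,0.5,0,0,1],
[0,0.08,0.75,0,0,0,1],
[0,0.09,0.75,0,0,0,1],
[0,0.08,0.75,0,0,0,1],
[0,0.09,0.75,0,0,0,1],
```

View pics/g.png

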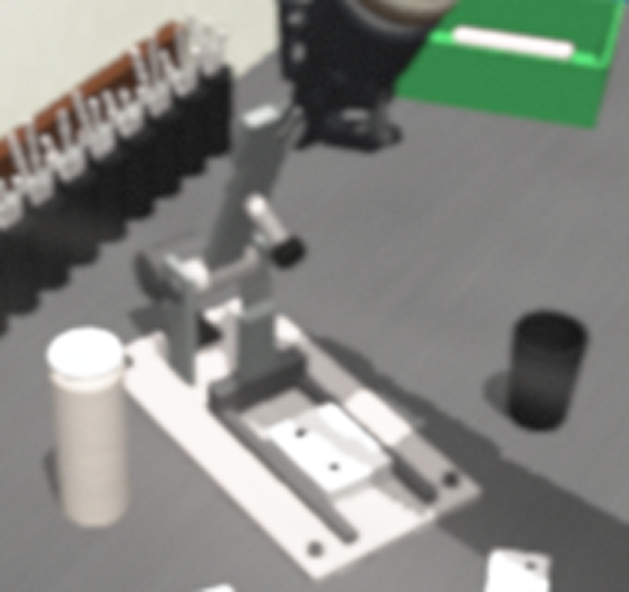

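The arm is past balance at about 1.18 rad, with the foot at crop (288,250). The block is clear in the channel around (330,445). Now backing off horizontally first, then lowering the tool to vertical in front of the block.

Call:
{"fn": "carry_out", "kwargs": {
  "targets": [
    [0,-0.87,-0.5,0,0,0,1],
    [0,-0.87,-0.5,0,0,0,1]
  ]
}}

```text
t: 9.4
eef_pos: [552.2, -2.2, 282.9]
tcp_rot: [[0.363, 0.808, 0.464], [0.932, -0.315, -0.179], [0.001, 0.497, -0.868]]
contact_force: [-0.2, 0.3, 0.3]
gripper_width: -0.2
gripper_force: 0.0
```

Run:
```python
from h import *
s=bot.state();print(tool(),fromW(s['eef_pos']))
A=get_image('side');print(spotter.spot_point('side','clamp_nose')[:1])
for r in spotter.spot_point('side','block')[:3]:print(r['conf'],r['at'],fromW(atz('side',r['at'],12)))
plan([(F(-140,0,180),RT(0),8),(F(-150,0,50),RT(0),5)],start=(F(-66,0,284),RT(30)))
```

```text
(9.4, array([552.2,  -2.2, 282.9]), array([-0.2,  0.3,  0.3])) [-67.7  -1.2 282.9]
[{'at': [260.2, 81.6], 'conf': 0.7}]
0.79 [277.6, 185.8] [-61.1   7.1  12. ]
0.67 [248.3, 229.7] [-149.8  170.5   12. ]
0.66 [328.9, 220.9] [-246.   -22.5   12. ]
[0,-0.48,0.22,0.75,0,0,1],
[0,-0.47,0.25,0.75,0,0,1],
[0,-0.45,0.29,0.75,0,0,1],
[0,-0.43,0.31,0.75,0,0,1],
[0,-0.41,0.34,0.75,0,0,1],
[0,-0.39,0.36,0.75,0,0,1],
[0,-0.36,0.39,0.75,0,0,1],
[0,-0.34,0.41,0.75,0,0,1],

[0,-0.07,0.87,0,0,0,1],
[0,-0.06,0.86,0,0,0,1],
[0,-0.07,0.87,0,0,0,1],
[0,-0.07,0.87,0,0,0,1],
[0,-0.06,0.87,0,0,0,1],
```

Call:
{"fn": "carry_out", "kwargs": {
  "targets": [
    [0.02,-0.48,0.22,0.75,0,0,1],
    [0.02,-0.47,0.25,0.75,0,0,1],
    [0.02,-0.45,0.29,0.75,0,0,1],
    [0.01,-0.43,0.31,0.75,0,0,1],
    [0.01,-0.41,0.34,0.75,0,0,1],
    [0.01,-0.39,0.36,0.75,0,0,1],
    [0.01,-0.36,0.39,0.75,0,0,1],
    [0,-0.34,0.41,0.75,0,0,1]
  ]
}}

```text
t: 10.35
eef_pos: [485.4, 27.4, 179.4]
tcp_rot: [[0.362, 0.932, -0.003], [0.932, -0.362, 0.003], [0.002, -0.003, -1.0]]
contact_force: [0.4, -0.8, 0.0]
gripper_width: -0.1
gripper_force: 0.0
```

Call:
{"fn": "carry_out", "kwargs": {
  "targets": [
    [0,-0.07,0.87,0,0,0,1],
    [0,-0.06,0.86,0,0,0,1],
    [0,-0.07,0.87,0,0,0,1],
    [0,-0.07,0.87,0,0,0,1],
    [0,-0.06,0.87,0,0,0,1],
    [0,0,0,0,0,0,1]
  ]
}}

```text
t: 10.95
eef_pos: [472.7, 31.7, 46.1]
tcp_rot: [[0.362, 0.932, -0.009], [0.932, -0.362, 0.003], [0.0, -0.009, -1.0]]
contact_force: [-0.6, 1.0, -0.6]
gripper_width: -0.2
gripper_force: 0.0
```

Run:
```python
from h import *
s=bot.state();print(tool(),fromW(s['eef_pos']),(Ro.from_matrix(np.array(s['tcp_rot'])).inv()*RT(0)).as_rotvec(degrees=True))
A=get_image('side');B=get_image('top');print(spotter.spot_point('side','clamp_nose')[:1])
cv2.imwrite('pics/h.png',np.hstack([cv2.resize(X[y:y+150,x:x+130,::-1],None,fx=3,fy=3,interpolation=cv2.INTER_CUBIC) for X,x,y in((A,210,60),(B,235,110))]))
```

```text
(10.95, array([472.7,  31.7,  46.1]), array([-0.6,  1. , -0.6])) [-154.1    2.    46.1] [-0.53116632 -0.00349289 -0.19938487]
[{'at': [243.3, 67.1], 'conf': 0.95}]
```

View pics/h.png

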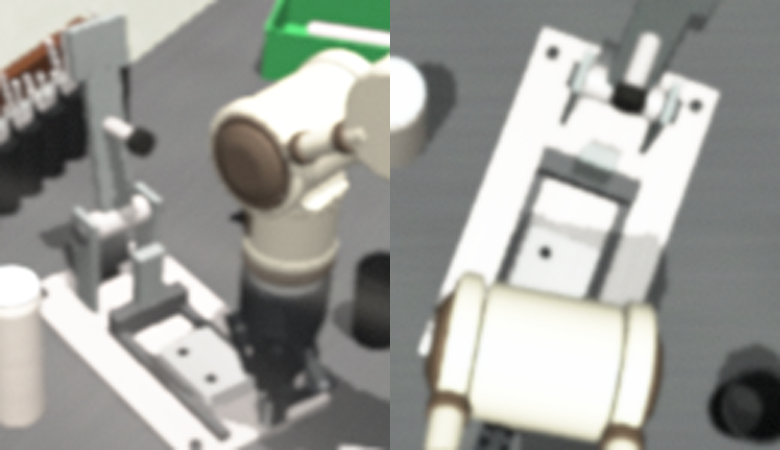

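The arm stands at its upper stop (nose at (243,67), matching 1.75 rad). The gripper is vertical in front of the block. Lowering and pushing now.

Call:
{"fn": "carry_out", "kwargs": {
  "targets": [
    [0,0.1,0.33,0,0,0,1],
    [0,0.4,0,0,0,0,1],
    [0,0.4,0,0,0,0,1],
    [0,0.2,0,0,0,0,1],
    [0,0.15,0,0,0,0,1],
    [0,0.15,0,0,0,0,1],
    [0,0.15,0,0,0,0,1]
  ]
}}

```text
t: 11.8
eef_pos: [514.3, 16.5, 39.5]
tcp_rot: [[0.362, 0.932, -0.014], [0.932, -0.362, 0.006], [0.0, -0.015, -1.0]]
contact_force: [-18.8, 5.9, 22.6]
gripper_width: 0.1
gripper_force: 13.6
```

Run:
```python
from h import *
print(tool(),fromW(bot.state()['eef_pos']))
```

```text
(11.8, array([514.3,  16.5,  39.5]), array([-18.8,   5.9,  22.6])) [-109.8    2.7   39.5]
```

There's an upward force of 22 N: the shut fingertips are dragging on the base. I'll lift 6 mm and re-check.

Call:
{"fn": "carry_out", "kwargs": {
  "targets": [
    [0,-0.1,-0.25,0,0,0,1],
    [0,0,0,0,0,0,1]
  ]
}}

```text
t: 12.0
eef_pos: [516.6, 15.7, 48.0]
tcp_rot: [[0.362, 0.932, 0.001], [0.932, -0.362, 0.002], [0.002, 0.0, -1.0]]
contact_force: [-0.8, 0.0, 0.4]
gripper_width: -0.0
gripper_force: 0.0
```

Run:
```python
from h import *
print(tool(),fromW(bot.state()['eef_pos']))
A=get_image('side');B=get_image('top')
for r in spotter.spot_point('side','block')[:3]:print(r['conf'],r['at'],fromW(atz('side',r['at'],12)))
cv2.imwrite('pics/i.png',cv2.resize(A[120:230,220:360,::-1],None,fx=5,fy=5,interpolation=cv2.INTER_CUBIC))
```

```text
(12.0, array([516.6,  15.7,  48. ]), array([-0.8,  0. ,  0.4])) [-107.4    2.8   48. ]
0.85 [278.5, 185.4] [-61.3   4.   12. ]
0.77 [332.1, 223.9] [-258.8  -22.2   12. ]
0.63 [247.7, 231.2] [-153.1  174.7   12. ]
```

View pics/i.png

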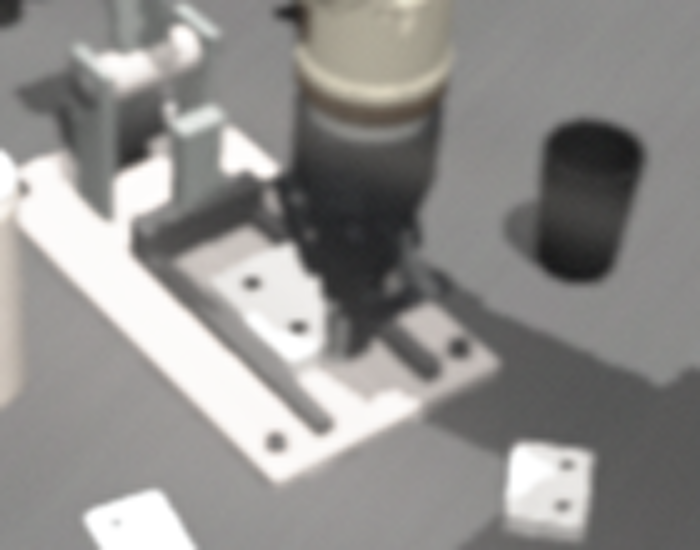

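The fingers stand just in front of the block's front edge at crop (340,340), inside the channel. The block is still flat and roughly 45 mm short. I'll lower 4 mm and push while watching the force.

Call:
{"fn": "carry_out", "kwargs": {
  "targets": [
    [0,-0.05,0.12,0,0,0,1],
    [0,0.1,0,0,0,0,1],
    [0,0.15,0,0,0,0,1],
    [0,0.15,0,0,0,0,1],
    [0,0.15,0,0,0,0,1]
  ]
}}

```text
t: 12.65
eef_pos: [527.9, 10.9, 42.3]
tcp_rot: [[0.362, 0.932, -0.007], [0.932, -0.362, 0.004], [0.001, -0.008, -1.0]]
contact_force: [-6.2, 1.9, 2.4]
gripper_width: 0.2
gripper_force: 3.1
```

Run:
```python
from h import *
print(tool(),fromW(bot.state()['eef_pos']))
```

```text
(12.65, array([527.9,  10.9,  42.3]), array([-6.2,  1.9,  2.4])) [-95.    2.4  42.3]
```

A steady 6.5 N push and the block is sliding. Continuing.

Call:
{"fn": "carry_out", "kwargs": {
  "targets": [
    [0,0.15,0,0,0,0,1],
    [0,0.15,0,0,0,0,1],
    [0,0.15,0,0,0,0,1],
    [0,0.15,0,0,0,0,1]
  ]
}}

```text
t: 13.05
eef_pos: [544.7, 4.5, 42.4]
tcp_rot: [[0.362, 0.932, -0.007], [0.932, -0.362, 0.004], [0.001, -0.008, -1.0]]
contact_force: [-6.5, 2.3, 3.5]
gripper_width: -0.1
gripper_force: 3.5
```

Run:
```python
from h import *
print(tool(),fromW(bot.state()['eef_pos']))
A=get_image('side')
for r in spotter.spot_point('side','block')[:2]:print(r['conf'],r['at'],fromW(atz('side',r['at'],12)))
```

```text
(13.05, array([544.7,   4.5,  42.4]), array([-6.5,  2.3,  3.5])) [-77.1   2.4  42.4]
0.65 [271.0, 179.3] [-28.3   6.2  12. ]
0.62 [330.3, 222.4] [-252.1  -21.9   12. ]
```

Call:
{"fn": "carry_out", "kwargs": {
  "targets": [
    [0,0.12,0,0,0,0,1],
    [0,0.1,0,0,0,0,1],
    [0,0.1,0,0,0,0,1]
  ]
}}

```text
t: 13.45
eef_pos: [554.7, 0.5, 42.7]
tcp_rot: [[0.362, 0.932, -0.004], [0.932, -0.362, 0.003], [0.001, -0.005, -1.0]]
contact_force: [-10.3, 1.8, 0.5]
gripper_width: -0.1
gripper_force: 5.0
```

Call:
{"fn": "carry_out", "kwargs": {
  "targets": [
    [0,0.08,0,0,0,0,1]
  ]
}}

```text
t: 13.55
eef_pos: [554.9, 0.3, 42.4]
tcp_rot: [[0.362, 0.932, -0.01], [0.932, -0.362, 0.004], [0.0, -0.01, -1.0]]
contact_force: [-15.5, 5.8, 10.2]
gripper_width: 0.1
gripper_force: 9.6
```

Call:
{"fn": "carry_out", "kwargs": {
  "targets": [
    [0,0.08,0,0,0,0,1]
  ]
}}

```text
t: 13.65
eef_pos: [555.2, 0.2, 42.2]
tcp_rot: [[0.362, 0.932, -0.015], [0.932, -0.362, 0.006], [-0.0, -0.016, -1.0]]
contact_force: [-24.0, 7.3, 17.1]
gripper_width: 0.2
gripper_force: 14.7
```

Force is rising with no motion, so the block looks home. I'll back off and look.

Call:
{"fn": "carry_out", "kwargs": {
  "targets": [
    [0,-0.3,0,0,0,0,1],
    [0,-0.6,0,0,0,0,1],
    [0,-0.8,-0.3,0,0,0,1],
    [0,-0.8,-0.8,0,0,0,1],
    [0,-0.8,-0.9,0,0,0,1],
    [0,-0.5,-0.9,0,0,0,1],
    [0,-0.5,-0.9,0,0,0,1],
    [0,-0.8,-0.9,0,0,0,1]
  ]
}}

```text
t: 14.45
eef_pos: [418.9, 53.3, 187.0]
tcp_rot: [[0.363, 0.932, 0.004], [0.932, -0.363, 0.001], [0.002, 0.003, -1.0]]
contact_force: [0.1, 0.7, 0.1]
gripper_width: 0.1
gripper_force: 0.0
```

Run:
```python
from h import *
print(tool(),fromW(bot.state()['eef_pos']))
A=get_image('side');B=get_image('top')
for c in('side','top'):
  print(c,spotter.spot_point(c,'clamp_nose')[:1])
  for r in spotter.spot_point(c,'block')[:3]:print(r['conf'],r['at'],fromW(atz(c,r['at'],12)),proj(c,F(-15,0,12)))
cv2.imwrite('pics/j.png',np.hstack([cv2.resize(X[y:y+150,x:x+130,::-1],None,fx=3,fy=3,interpolation=cv2.INTER_CUBIC) if 0 else cv2.resize(X[y:y+h,x:x+w,::-1],(400,560),interpolation=cv2.INTER_CUBIC) for X,x,y,w,h in((A,220,115,85,119),(B,240,110,100,140))]))
```

```text
(14.45, array([418.9,  53.3, 187. ]), array([0.1, 0.7, 0.1])) [-212.     2.7  187. ]
side [{'at': [245.7, 68.6], 'conf': 0.85}]
0.8 [271.5, 178.3] [-25.7   2.4  12. ] [269.95388022 175.96144019]
0.68 [330.6, 217.9] [-240.6  -33.5   12. ] [269.95388022 175.96144019]
0.62 [248.5, 228.4] [-146.4  167.5   12. ] [269.95388022 175.96144019]
top [{'at': [335.8, 101.0], 'conf': 0.83}]
0.81 [292.3, 189.0] [-16.3   0.9  12. ] [292.82973534 188.65272666]
0.69 [212.4, 212.6] [-143.3  167.    12. ] [292.82973534 188.65272666]
0.2 [169.3, 177.9] [-100.1  300.7   12. ] [292.82973534 188.65272666]
```

View pics/j.png

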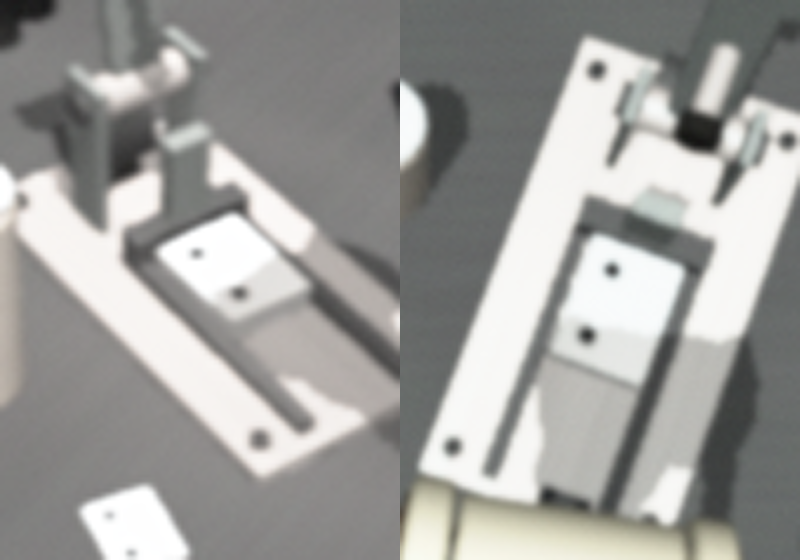

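Both views show the block's back edge flush against the stop (left crop (235,215), right (635,250)). The arm stands raised, the bystanders are unmoved, and the gripper is well clear.

```bash
python3 -c "
from h import *
print(hand_in())"
```

```text
the job is handed in; nothing more can be done
None
```

The job is handed in at about 14.5 s: the hold-down arm stands raised by itself at its upper stop, the block is pushed fully home and flat against the back stop, and the robot finished clear of everything, with no verdict returned yet.

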